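# Push the carrier up the loading lane of a bench analyser

## Robot

A 6-joint arm with a two-finger parallel gripper is mounted at the origin on the work surface. World frame = base frame: x ahead of the robot, y to its left, z up, the work surface at z = 0. Lengths are in m, angles in rad, forces in N, time in s.
With the tool pointing down it reaches from about 0.25 to 0.775 m from the base axis. Payload 8.9 kg.
Tool frame: the origin (TCP) lies at the very end of the fingers, on their centre line; the grasp point (between the pads) lies 19 mm behind it; y points along the fingers, x is the direction in which the jaws open and shut, and the axes are right-handed (so a half turn about y gives the same grasp; the last joint's range is limited). The gripper opens to 85 mm and grips with 20 to 120 N. Pads are 22 mm wide; open, the fingers measure 114 mm over their backs; the gripper's body (76 mm by 85 mm) begins 54 mm behind the grasp point. The pads swing forward as they close: fully open they stand 13 mm farther back than shut.
Start: joints at [-1.367, 0.291, -0.153, 1.127, 0, 1.431], TCP at [0.176, -0.494, 0.197] pointing down, gripper open.
Joint ranges: [-2.52, 2.52], [-0.91, 1.74], [-1.3, 1.37], [-1.96, 2.02], [-1.52, 1.47], [-3.14, 3.14]. Speed limits (rad/s): [2.22, 2.22, 2.79, 3.14, 3.14, 3.14].

## Interface

Orientations are given as a unit quaternion [x, y, z, w].
In Python, from workcell import sense, imaging, r gives the robot as it stands. The module is installed in compiled form; this text tells all that it offers.
- The arm moves only by the shell command python3 -m jog 'ROWS' [FORCE]. ROWS is a JSON object of lists of equal length, an entry for each row: "offset": the shift along the world's x, y, z in m, a list of three; "turn": the turn, a rotation vector about the world's x, y, z in degrees, a list of three; "fingers": the finger opening in m, from 0 to 0.0854. A call has 1 to 5 rows; each row is the pose to reach, as a shift and turn from the pose commanded when the call began; what a row does not reach only later rows make up. A row lasts 1/10 s, in which the tool goes at most 50 mm and 8.59 degrees, less where a joint would pass 70% of its speed; a pose out of reach is approached as far as the arm can. A call with a gripper value outside its range is refused whole. The fingers move at their own pace and stop on an object; FORCE is the grip in N (left out, the last holds). Time passes only in rows, so rows that repeat a pose let the fingers close. It gives the time, the measured TCP pose, the force and the opening at its end, in the units of the state.
- sense(): the state, without advancing time (a new reading comes with each control period).
- imaging.read_camera(name): name is "scene" or "top" or "wrist"; returns the picture (384x512x3 uint8, red, green, blue); there is no depth.
- imaging.camera_info(name): a dict with "fovy" (degrees; the focal length in pixels is half the picture's height over the tangent of half this angle, whatever the lens; pixels are square), "cx", "cy" (the principal point, pixels), "camera_from_world" (4x4, takes a point from world to camera coordinates). Camera axes: x right, y down, z forward; pixel columns grow to the right and rows downward; lengths in m; the calibration is good to about 2 mm. A picture is of the moment at which its call begins: read the wrist's pose just before it. camera_info takes no time and is no camera call; for the wrist camera it gives the pose at the moment of the call.
- r.finish_job(): hands the job in, once; it reports no verdict.
The state is a dict: "time_s": time; "joint_pos": joint angles; "qd": joint speeds; "effort": joint torques, N m; "eef_pos": TCP position; "tool_rot": TCP orientation; "wrist_force": force on the tool from outside, world axes, zero at the start; "moment": the same for the moment, N m; "opening": opening from 0.0 (shut) to 1.0 (fully open).
Only numpy, scipy, OpenCV 4.12 (cv2) and the standard library are available. Lean on these libraries where they do the work, as an engineer would, in place of code of your own. Each camera call takes 0.05 s, during which the arm holds its last target. There are 200 camera calls.

## Task

Load the white carrier box into the analyser: square it up on the apron in front of the lane, then push it slowly and straight down the lane between the two guide rails until it is fully home against the stop inside the port. Push only with the fingertips or the outside of the fingers: the carrier stays flat on the deck, never gripped, lifted or tipped. Nothing may touch either rail, neither the carrier nor the robot, and leave the other things on the bench where they stand.

Things in the scene. Friction and masses are not known exactly. Their poses are not given: they have to be found in the camera images.
- carrier: The loose thing to push: closed white plastic box, 120 mm long (its x), 96 mm wide (its y), 60 mm tall, 0.3 to 0.6 kg, four grey strips across its flat top; too wide to grip. Origin: centre of its underside. It starts on the grey apron, outside the rails, up to 25 mm off the lane's centre line and up to 0.2 rad askew, its x axis roughly along the loader's.
- loader: Fixed white analyser with a grey loading deck (top 8 mm above the table). Origin: on the lane's centre line at its mouth, at table height; x points down the lane into the machine (push direction, roughly to the robot's left), y across it, z up. The lane, x = 0 to 155 mm, is 116 mm wide between its rails: 10 mm free on each side of a centred carrier.
- apron (a point): Centre of the apron, on the deck's top: the flat part of the deck before the lane, 190 mm along the lane by 260 mm wide, without rails. It lies at x = -95 mm, y = 0, z = 8 mm of the loader's frame; same axes.
- stop (a point): Foot of the fixed stop: the back wall of the port in the white housing, at x = 200 mm, y = 0, z = 8 mm of the loader's frame; same axes. The housing (160 mm tall, 300 mm wide) begins at x = 160 mm; its port is 150 mm wide, its roof 100 mm above the table. A carrier fully home has its origin at x = 140 mm there and its rear face at x = 80 mm, 80 mm outside the port.
- rail_left: Left guide rail (y positive in the loader's frame), aluminium, 155 mm long, 10 mm thick, its top 22 mm above the table (14 mm above the deck), inner face at y = +58 mm. Its frame coincides with the loader's. Must not be touched.
- rail_right: Right guide rail, the same, inner face at y = -58 mm of the loader's frame; its frame coincides with the loader's. Must not be touched.
- cartridge: Bystander beside the lane: upright grey cartridge 34 x 36 mm with a round cap, 74 mm tall. Origin: centre of its underside. Leave it alone.
- vial: Bystander beside the lane: amber bottle, 38 mm across, 75 mm tall. Origin: centre of its underside. Leave it alone.
- jar: Bystander behind the apron: clear jar 60 mm across, 70 mm tall. Origin: centre of its underside. Leave it alone.
- beaker: Bystander behind the apron: clear cup 64 mm across, 85 mm tall. Origin: centre of its underside. Leave it alone.
- mouse: Bystander: black computer mouse 100 x 60 mm, 33 mm tall. Origin: centre of its underside. Leave it alone.
There are look-alikes about, which are no part of the job. What is shaped like the carrier but blue is not meant.

How it is judged:
By the outcome, as a careful person would: the job done as asked, in the order asked, and still so for the second after the job is handed in, with the robot touching nothing.
It also fails if it takes over 64 s, if anything falls off the work surface, if the arm or the gripper's body presses on something with over 40 N, if the wrist force passes 120 N, or if a joint passes its speed limit or range.

## Working session

There is one attempt and no reset: what is moved stays moved. The work goes in short steps, Python scripts to look and compute and a shell command to move; the robot and the scene stay as the last step left them, time stands still between calls to the robot, and variables do not carry over. Pictures are saved under pics/ and viewed, about 8 in all and at most 12, crops included, and the job is handed in when it is done.

```bash
mkdir -p pics; python3 - <<'E'
from workcell import sense, imaging, r
import cv2,numpy as np
s=sense();print({k:np.round(v,3).tolist() for k,v in s.items()})
for n in("top","scene"):
    print(n,imaging.camera_info(n)); cv2.imwrite(f"pics/{n}0.png",cv2.cvtColor(imaging.read_camera(n),cv2.COLOR_RGB2BGR))
E
```

```text
{'time_s': 0.0, 'joint_pos': [-1.367, 0.291, -0.154, 1.127, 0.0, 1.431], 'qd': [0.001, 0.0, -0.001, 0.0, -0.0, 0.001], 'effort': [-0.0, -53.714, 33.137, 0.016, -0.0, 0.0], 'eef_pos': [0.176, -0.494, 0.196], 'tool_rot': [-0.578, 0.408, -0.407, 0.578], 'wrist_force': [0.114, -0.712, -0.347], 'moment': [-0.015, 0.047, 0.011], 'opening': 1.001}
top {'fovy': 57.02464543672726, 'cx': 255.45031950303448, 'cy': 187.9824948465864, 'camera_from_world': array([[ 0.02481288, -0.99968896, -0.00251029, -0.08218937],
       [-0.99084891, -0.02426006, -0.1327776 ,  0.50209188],
       [ 0.13267541,  0.00578192, -0.99114268,  0.89576222],
       [ 0.        ,  0.        ,  0.        ,  1.        ]])}
scene {'fovy': 55.847562868809206, 'cx': 258.5174662271067, 'cy': 184.7937392594637, 'camera_from_world': array([[-0.63402253,  0.77309601, -0.01838457,  0.35058356],
       [ 0.53967203,  0.42531206, -0.72654233, -0.19758986],
       [-0.55386779, -0.47056584, -0.68687572,  1.30127296],
       [ 0.        ,  0.        ,  0.        ,  1.        ]])}
```

View pics/top0.png

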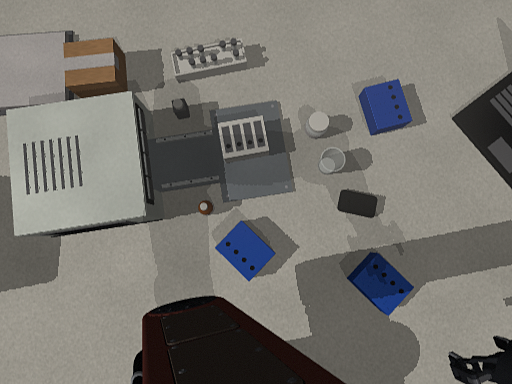

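View pics/scene0.png

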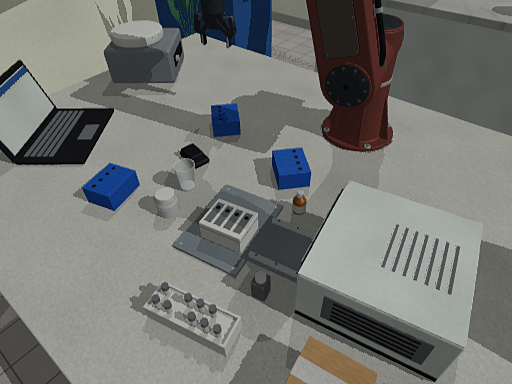

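Top view: carrier at about (243,137) on the apron, lane between (152,150) and (225,160), jar (317,124), beaker (332,160), vial (205,207), cartridge (181,107). I'll enlarge it to measure.

```bash
python3 - <<'E'
import cv2
im=cv2.imread("pics/top0.png")[90:215,140:300]
cv2.imwrite("pics/top0c.png",cv2.resize(im,None,fx=4.8,fy=4.8,interpolation=cv2.INTER_CUBIC))
im=cv2.imread("pics/scene0.png")[175:300,165:325]
cv2.imwrite("pics/scene0c.png",cv2.resize(im,None,fx=4.8,fy=4.8,interpolation=cv2.INTER_CUBIC))
E
```

```text
(no output)
```

View pics/top0c.png

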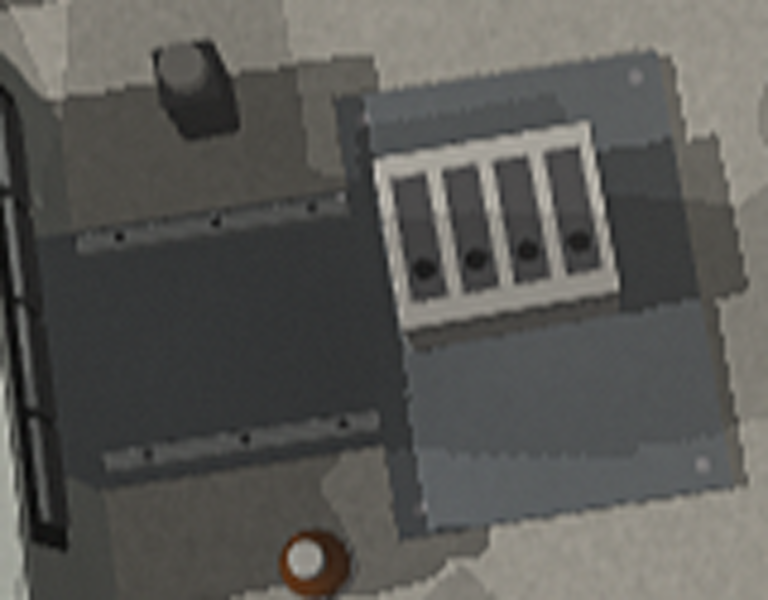

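Top crop: apron corners at (655,52), (745,482), (400,538) and (335,98); carrier top corners at (375,160), (588,122), (620,290) and (405,328); rail tops run (78,243)-(345,203) and (105,465)-(380,420).

View pics/scene0c.png

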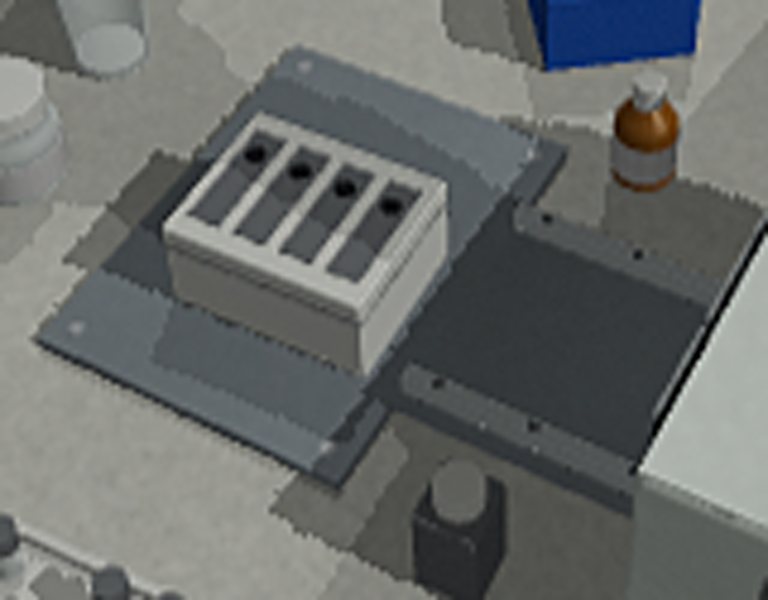

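```bash
cat > fit.py <<'E'
import numpy as np
from scipy.optimize import least_squares
from workcell import imaging
def proj(P,info):
    P=np.atleast_2d(P);T=info["camera_from_world"];q=P@T[:3,:3].T+T[:3,3]
    f=192/np.tan(np.radians(info["fovy"])/2)
    return q[:,:2]/q[:,2:]*f+[info["cx"],info["cy"]]
def place(p,L):
    L=np.asarray(L,float);c,s=np.cos(p[2]),np.sin(p[2])
    return np.c_[p[0]+c*L[:,0]-s*L[:,1],p[1]+s*L[:,0]+c*L[:,1],L[:,2]]
def pix(u,o,k=4.8): return (np.asarray(u,float)+.5)/k-.5+np.array(o)
def fit(obs,p0):  # obs: list of (info, local pts (m), pixels)
    fn=lambda p:np.concatenate([(proj(place(p,L),i)-u).ravel() for i,L,u in obs])
    s=least_squares(fn,p0,loss="soft_l1"); return s.x,fn(s.x).reshape(-1,2)
def rel(a,b): # b in frame a
    d=b[:2]-a[:2];c,s=np.cos(a[2]),np.sin(a[2])
    return np.array([c*d[0]+s*d[1],-s*d[0]+c*d[1],b[2]-a[2]])
m=1e-3
CAR=np.array([[60,-48,68],[-60,-48,68],[-60,48,68],[60,48,68]])*m
E
python3 - <<'E'
from fit import *
t=imaging.camera_info("top")
L=np.array([[-190,-130,8],[-190,130,8],[0,130,8],[0,-130,8]])*m
a,ra=fit([(t,L,pix([[655,52],[745,482],[400,538],[335,98]],(140,90)))],[.5,.1,1.5])
print(a.round(4),ra.round(1).tolist())
R=np.array([[155,-58,22],[0,-58,22],[155,58,22],[0,58,22]])*m
print(((proj(place(a,R),t)-[140,90]+.5)*4.8-.5).round(0))
b,rb=fit([(t,CAR,pix([[375,160],[588,122],[620,290],[405,328]],(140,90)))],[.5,.0,1.5])
print(b.round(4),rb.round(1).tolist(),rel(a,b).round(4))
s=imaging.camera_info("scene")
for n,p in(("apron",place(a,L)),("rail",place(a,R)),("car",place(b,CAR))): print(n,((proj(p,s)-[165,175]+.5)*4.8-.5).round(0).tolist())
E
```

```text
[0.595  0.0396 1.762 ] [[0.4, -1.1], [-1.6, 0.3], [0.7, 0.3], [-0.1, 0.2]]
[[ 79. 255.]
 [350. 211.]
 [105. 456.]
 [381. 410.]]
[ 0.633  -0.0349  1.7767] [[-0.6, -0.2], [0.5, -0.4], [0.7, 0.1], [-0.6, 0.5]] [-0.0804 -0.0231  0.0147]
apron [[31.0, 336.0], [290.0, 41.0], [562.0, 142.0], [334.0, 479.0]]
rail [[682.0, 478.0], [404.0, 357.0], [767.0, 310.0], [506.0, 208.0]]
car [[355.0, 304.0], [156.0, 222.0], [254.0, 106.0], [444.0, 177.0]]
```

Scene crop: apron corners are at (37,340), (297,46), (568,150) and (340,488), and the carrier top at (360,310), (166,226), (258,113) and (447,184). This agrees with the top fit to about 1 px, so I'll combine the two.

```bash
python3 - <<'E'
from fit import *
from scipy.spatial.transform import Rotation as Ro
from workcell import sense
t=imaging.camera_info("top");s=imaging.camera_info("scene")
L=np.array([[-190,-130,8],[-190,130,8],[0,130,8],[0,-130,8]])*m
R=np.array([[155,-58,22],[155,58,22],[0,58,22],[0,-58,22]])*m
T,S=(140,90),(165,175)
a,ra=fit([(t,L,pix([[655,52],[745,482],[400,538],[335,98]],T)),(s,L,pix([[37,340],[297,46],[568,150],[340,488]],S)),
 (t,R[2:],pix([[381,413],[348,212]],T))],[.6,.04,1.76])
b,rb=fit([(t,CAR,pix([[375,160],[588,122],[620,290],[405,328]],T)),(s,CAR,pix([[360,310],[166,226],[258,113],[447,184]],S))],[.63,-.03,1.77])
print(a.round(4),abs(ra).max(0));print(b.round(4),abs(rb).max(0),"rel mm",(rel(a,b)*[1e3,1e3,57.3]).round(1))
np.save("loader.npy",a)
def ground(u,z,i):
    f=192/np.tan(np.radians(i["fovy"])/2);T=i["camera_from_world"];d=T[:3,:3].T@np.array([(u[0]-i["cx"])/f,(u[1]-i["cy"])/f,1]);o=-T[:3,:3].T@T[:3,3]
    return (o+d*(z-o[2])/d[2])[:2]
for n,u,z in(("jar",(317,117),.07),("beaker",(332,155),.085),("vial",(203.5,206),.075),("cart",(179,103),.074),("mouse",(357,203),.03)):
    w=ground(u,z,t);print(n,w.round(3),(rel(a,np.r_[w,0])*1e3)[:2].round(0))
M=Ro.from_quat(sense()["tool_rot"]).as_matrix();print("tool axes",M.round(3).tolist(), "jaw heading",np.degrees(np.arctan2(M[1,0],M[0,0])),"loader",np.degrees(a[2]))
for p in([-80,-105],[-165,0]):print(p,place(a,[[p[0]*m,p[1]*m,0]]).round(4))
E
```

```text
[0.5947 0.0417 1.7609] [2.43082906 1.52467037]
[ 0.6332 -0.0327  1.7752] [1.52413754 1.0857786 ] rel mm [-80.3 -23.7   0.8]
jar [ 0.689 -0.225] [-280.  -42.]
beaker [ 0.585 -0.26 ] [-295.   66.]
vial [0.45  0.058] [ 44. 139.]
cart [0.716 0.134] [  68. -137.]
mouse [ 0.471 -0.337] [-348.  193.]
tool axes [[0.336, -0.0, 0.942], [-0.942, 0.001, 0.336], [-0.001, -1.0, 0.0]] jaw heading -70.35898257847866 loader 100.89468135950536
[-80, -105] [[ 0.713 -0.017  0.   ]]
[-165, 0] [[ 0.6259 -0.1203  0.    ]]
```

Loader at (0.595, 0.042), heading 100.9°. The carrier sits at (-80, -24) mm in that frame, askew by about 0.8°. First I'll go to the far (-y) side of the carrier with the jaws along the lane.

```bash
python3 -m jog '{"offset":[[0.03,0.026,0],[0.06,0.052,0],[0.09,0.078,0],[0.12,0.104,0],[0.15,0.13,0]],"turn":[[0,0,-2],[0,0,-4],[0,0,-6],[0,0,-8],[0,0,-8.75]],"fingers":[0.06,0.06,0.06,0.06,0.06]}' 
python3 -m jog '{"offset":[[0.03,0.026,0],[0.06,0.052,0],[0.09,0.078,0],[0.12,0.104,0],[0.15,0.13,0]],"turn":[[0,0,0],[0,0,0],[0,0,0],[0,0,0],[0,0,0]],"fingers":[0.06,0.06,0.06,0.06,0.06]}' 
python3 -m jog '{"offset":[[0.03,0.026,0],[0.06,0.052,0],[0.09,0.078,0],[0.12,0.104,0],[0.15,0.13,0]],"turn":[[0,0,0],[0,0,0],[0,0,0],[0,0,0],[0,0,0]],"fingers":[0.06,0.06,0.06,0.06,0.06]}'
cat > st.py <<'E'
from fit import *
from workcell import sense
from scipy.spatial.transform import Rotation as Ro
a=np.load("loader.npy");s=sense();M=Ro.from_quat(s["tool_rot"]).as_matrix();w=np.array(s["eef_pos"])
print("t",round(s["time_s"],2),"tcp",w.round(4),"in loader mm",(rel(a,np.r_[w[:2],0])*1e3)[:2].round(1),"jaw deg",round(np.degrees(np.arctan2(M[1,0],M[0,0])),2),"tilt",M[:,1].round(3),"F loader",place([0,0,-a[2]],[s["wrist_force"]]).round(1),"open",s["opening"])
E
python3 st.py
```

```text
time_s: 0.6
eef_pos: [0.3273, -0.3631, 0.1968]
tool_rot: [-0.545, 0.451, -0.451, 0.545]
wrist_force: [0.9, -0.3, 0.3]
opening: 0.706
time_s: 1.1
eef_pos: [0.4774, -0.233, 0.1968]
tool_rot: [0.545, -0.45, 0.45, -0.545]
wrist_force: [0.6, -0.4, -1.3]
opening: 0.707
time_s: 1.6
eef_pos: [0.6273, -0.1031, 0.1966]
tool_rot: [0.545, -0.45, 0.45, -0.545]
wrist_force: [0.5, 0.1, 0.5]
opening: 0.705
t 1.6 tcp [ 0.6273 -0.1031  0.1966] in loader mm [-148.3   -4.6] jaw deg -79.1 tilt [-0.001  0.    -1.   ] F loader [[ 0.  -0.6  0.5]] open 0.7045470243307309
```

```bash
python3 -m jog '{"offset":[[0.03,0.028,0],[0.06,0.056,0],[0.085,0.078,0],[0.0955,0.088,0],[0.0955,0.088,0]],"turn":[[0,0,0],[0,0,0],[0,0,0],[0,0,0],[0,0,0]],"fingers":[0.06,0.06,0.06,0.06,0.06]}' >/dev/null
python3 -m jog '{"offset":[[0,0,-0.03],[0,0,-0.06],[0,0,-0.09],[0,0,-0.11],[0,0,-0.11]],"turn":[[0,0,0],[0,0,0],[0,0,0],[0,0,0],[0,0,0]],"fingers":[0.06,0.06,0.06,0.06,0.06]}' >/dev/null
python3 st.py
python3 - <<'E'
from workcell import imaging
import cv2,numpy as np
a=imaging.read_camera("wrist");b=imaging.read_camera("scene")[130:300,150:370]
b=cv2.resize(b,(497,384),interpolation=cv2.INTER_CUBIC)
cv2.imwrite("pics/side1.png",cv2.cvtColor(cv2.resize(np.hstack([a,b]),(800,304),interpolation=cv2.INTER_AREA),cv2.COLOR_RGB2BGR))
E
```

```text
t 2.6 tcp [ 0.7188 -0.0171  0.0836] in loader mm [ -81.2 -110.7] jaw deg -79.16 tilt [-0.006  0.001 -1.   ] F loader [[ 0.4  0.5 -0.3]] open 0.7027621779693719
```

View pics/side1.png

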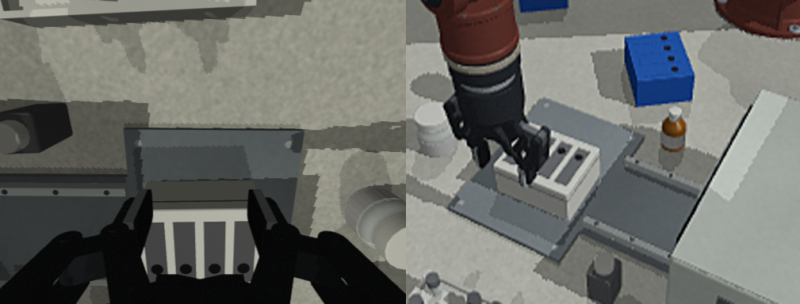

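Left half (wrist): the fingertips at about (147,200) and (255,200) straddle the far side of the carrier. Right half (scene): the gripper is behind the carrier and clear of it. Next I lower it, then push by +y.

```bash
python3 -m jog '{"offset":[[0.002,0,-0.02],[0.002,0,-0.04],[0.002,0,-0.054],[0.002,0,-0.054]],"turn":[[0,0,0],[0,0,0],[0,0,0],[0,0,0]],"fingers":[0.06,0.06,0.06,0.06]}' 
python3 st.py; python3 -c "
from workcell import sense;print(sense()['joint_pos'])"
```

```text
time_s: 3.1
eef_pos: [0.7231, -0.0166, 0.0321]
tool_rot: [0.546, -0.451, 0.45, -0.545]
wrist_force: [-1.0, 0.5, 0.3]
opening: 0.706
t 3.1 tcp [ 0.7231 -0.0166  0.0321] in loader mm [ -81.5 -115. ] jaw deg -79.12 tilt [-0.002  0.    -1.   ] F loader [[0.7 0.9 0.3]] open 0.7060831020474365
[-1.23872837e-01  7.83962445e-01  2.37841628e-01  1.02656564e+00
 -5.75625084e-05  2.82781659e+00]
```

```bash
python3 -m jog '{"offset":[[-0.005,-0.001,-0.001],[-0.01,-0.002,-0.002],[-0.015,-0.003,-0.002],[-0.02,-0.004,-0.002]],"turn":[[0,0,0],[0,0,0],[0,0,0],[0,0,0]],"fingers":[0.06,0.06,0.06,0.06]}' >/dev/null; python3 st.py
for i in 1 2 3 4; do python3 -m jog '{"offset":[[-0.00197,-0.00038,0],[-0.00393,-0.00076,0]],"turn":[[0,0,0],[0,0,0]],"fingers":[0.06,0.06]}' >/dev/null; python3 st.py; done
```

```text
t 3.5 tcp [ 0.7038 -0.0206  0.0317] in loader mm [-81.8 -95.3] jaw deg -79.11 tilt [ 0.001 -0.    -1.   ] F loader [[ 0.5  0.4 -0.7]] open 0.7032805408285027
t 3.7 tcp [ 0.6999 -0.0213  0.0313] in loader mm [-81.7 -91.4] jaw deg -79.11 tilt [ 0. -0. -1.] F loader [[ 0.6 -0.1  0.2]] open 0.7043512086530521
t 3.9 tcp [ 0.696 -0.022  0.031] in loader mm [-81.7 -87.4] jaw deg -79.11 tilt [ 0. -0. -1.] F loader [[-0.6 -0.4 -0.3]] open 0.7029080066418514
t 4.1 tcp [ 0.692  -0.0227  0.0309] in loader mm [-81.7 -83.4] jaw deg -79.11 tilt [-0.  0. -1.] F loader [[-0.4 -0.5 -0.1]] open 0.7034078209621746
t 4.3 tcp [ 0.6881 -0.0235  0.031 ] in loader mm [-81.7 -79.3] jaw deg -79.11 tilt [-0. -0. -1.] F loader [[ 0.7 -0.3  0.7]] open 0.7040738247977442
```

```bash
python3 -m jog '{"offset":[[-0.00197,-0.00038,0],[-0.00393,-0.00076,0]],"turn":[[0,0,0],[0,0,0]],"fingers":[0.06,0.06]}' >/dev/null; python3 st.py
python3 -m jog '{"offset":[[-0.00197,-0.00038,0],[-0.00393,-0.00076,0]],"turn":[[0,0,0],[0,0,0]],"fingers":[0.06,0.06]}' >/dev/null; python3 st.py
python3 -m jog '{"offset":[[-0.00197,-0.00038,0],[-0.00393,-0.00076,0]],"turn":[[0,0,0],[0,0,0]],"fingers":[0.06,0.06]}' >/dev/null; python3 st.py
```

```text
t 4.5 tcp [ 0.6841 -0.0243  0.031 ] in loader mm [-81.7 -75.3] jaw deg -79.11 tilt [-0.  0. -1.] F loader [[-0.3  0.5  0.1]] open 0.7030253470832648
t 4.7 tcp [ 0.6802 -0.025   0.031 ] in loader mm [-81.7 -71.3] jaw deg -79.11 tilt [-0.  0. -1.] F loader [[-0.2  0.5 -0.4]] open 0.7031780173641493
t 4.9 tcp [ 0.6763 -0.0258  0.031 ] in loader mm [-81.7 -67.3] jaw deg -79.11 tilt [ 0. -0. -1.] F loader [[ 0.1 -0.3 -0.2]] open 0.7033090553383496
```

Contact should have shown by now, so I'm stopping to look.

```bash
cat > look.py <<'E'
import sys,cv2,numpy as np
from workcell import imaging
n=sys.argv[1]
def crop(c,x,y,w,h,W,H):
    im=cv2.cvtColor(imaging.read_camera(c),cv2.COLOR_RGB2BGR);cv2.imwrite(f"pics/{n}_{c}.png",im)
    return cv2.resize(im[y:y+h,x:x+w],(W,H),interpolation=cv2.INTER_CUBIC)
# top 4x : origin (190,90); scene 4x : origin (200,175)
cv2.imwrite(f"pics/{n}.png",np.hstack([crop("top",int(sys.argv[2]),90,100,125,400,500),crop("scene",int(sys.argv[3]),175,100,125,400,500)]))
E
python3 look.py side2 200 195
```

```text
(no output)
```

View pics/side2.png

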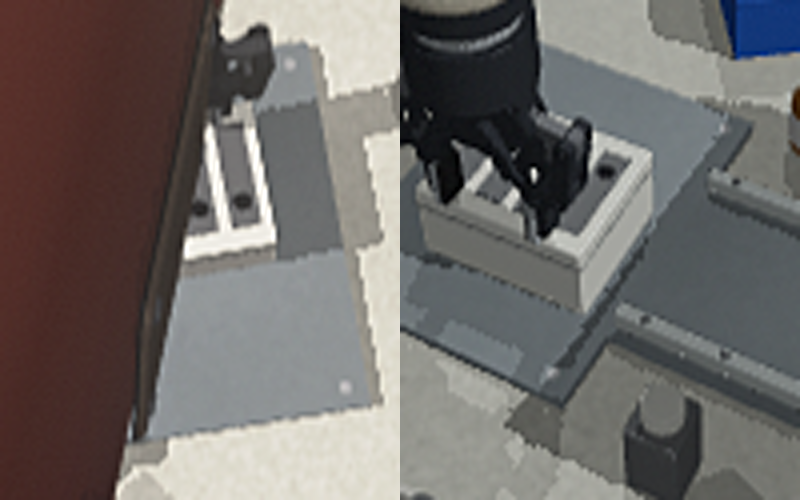

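```bash
python3 - <<'E'
from fit import *
a=np.load("loader.npy");s=imaging.camera_info("scene");t=imaging.camera_info("top")
for z in(.031,.05,.07,.09):
  for x in(-55,-45,-115):
    for y in (-67,-56,-78):
      P=place(a,[[x*m,y*m,z]]);q=proj(P,s);k=proj(P,t);print(z,x,y,((q-[195,175]+.5)*4+[399.5,-.5]).round().tolist(),((k-[200,90]+.5)*4).round().tolist())
E
```

```text
0.031 -55 -67 [[536.0, 267.0]] [[126.0, 147.0]]
0.031 -55 -56 [[545.0, 255.0]] [[129.0, 162.0]]
0.031 -55 -78 [[526.0, 280.0]] [[123.0, 131.0]]
0.031 -45 -67 [[549.0, 273.0]] [[111.0, 149.0]]
0.031 -45 -56 [[559.0, 261.0]] [[114.0, 165.0]]
0.031 -45 -78 [[540.0, 286.0]] [[109.0, 134.0]]
0.031 -115 -67 [[456.0, 233.0]] [[214.0, 133.0]]
0.031 -115 -56 [[466.0, 221.0]] [[216.0, 148.0]]
0.031 -115 -78 [[447.0, 245.0]] [[211.0, 117.0]]
0.05 -55 -67 [[533.0, 248.0]] [[124.0, 138.0]]
0.05 -55 -56 [[543.0, 236.0]] [[127.0, 154.0]]
0.05 -55 -78 [[524.0, 261.0]] [[121.0, 122.0]]
0.05 -45 -67 [[547.0, 254.0]] [[109.0, 140.0]]
0.05 -45 -56 [[557.0, 242.0]] [[112.0, 156.0]]
0.05 -45 -78 [[538.0, 267.0]] [[106.0, 125.0]]
0.05 -115 -67 [[453.0, 214.0]] [[213.0, 123.0]]
0.05 -115 -56 [[463.0, 202.0]] [[216.0, 139.0]]
0.05 -115 -78 [[443.0, 226.0]] [[211.0, 108.0]]
0.07 -55 -67 [[531.0, 228.0]] [[122.0, 128.0]]
0.07 -55 -56 [[540.0, 215.0]] [[124.0, 144.0]]
0.07 -55 -78 [[521.0, 240.0]] [[119.0, 112.0]]
0.07 -45 -67 [[545.0, 234.0]] [[106.0, 131.0]]
0.07 -45 -56 [[554.0, 221.0]] [[109.0, 147.0]]
0.07 -45 -78 [[535.0, 246.0]] [[104.0, 115.0]]
0.07 -115 -67 [[449.0, 193.0]] [[213.0, 113.0]]
0.07 -115 -56 [[459.0, 181.0]] [[216.0, 130.0]]
0.07 -115 -78 [[439.0, 205.0]] [[210.0, 97.0]]
0.09 -55 -67 [[528.0, 206.0]] [[119.0, 118.0]]
0.09 -55 -56 [[538.0, 194.0]] [[122.0, 135.0]]
0.09 -55 -78 [[519.0, 219.0]] [[117.0, 102.0]]
0.09 -45 -67 [[543.0, 212.0]] [[104.0, 121.0]]
0.09 -45 -56 [[552.0, 200.0]] [[106.0, 137.0]]
0.09 -45 -78 [[533.0, 225.0]] [[101.0, 104.0]]
0.09 -115 -67 [[445.0, 172.0]] [[213.0, 103.0]]
0.09 -115 -56 [[456.0, 160.0]] [[216.0, 120.0]]
0.09 -115 -78 [[435.0, 184.0]] [[210.0, 87.0]]
```

Left (top): the arm hides most of the carrier. Right (scene): the carrier is unmoved, with its near bottom corner still at (583,313). The fingertip ends at about (540,240), right at the carrier's top edge, so I need a closer look.

```bash
python3 - <<'E'
import cv2,numpy as np
from workcell import imaging
im=cv2.imread("pics/side2_scene.png")[195:260,195:265]
w=cv2.cvtColor(imaging.read_camera("wrist"),cv2.COLOR_RGB2BGR);cv2.imwrite("pics/side2_wrist.png",w)
a=cv2.resize(im,(420,390),interpolation=cv2.INTER_CUBIC);b=cv2.resize(w[160:384,120:400],(380,304))
b=cv2.copyMakeBorder(b,0,86,0,0,cv2.BORDER_CONSTANT)
cv2.imwrite("pics/side2z.png",np.hstack([a,b]))
E
```

```text
(no output)
```

View pics/side2z.png

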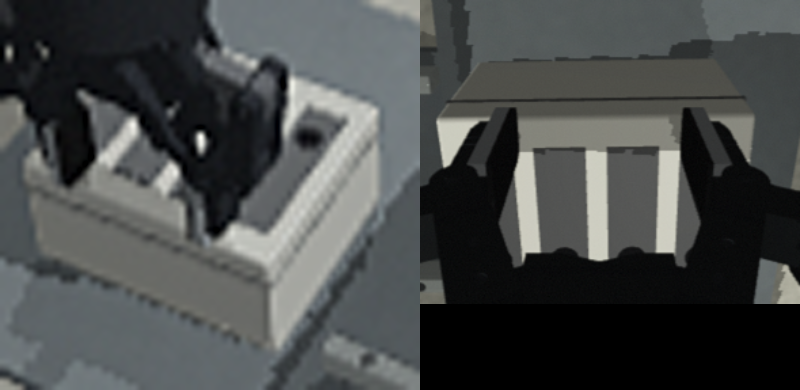

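The zoom shows the fingertips are above the carrier's top, though the TCP reads z = 0.031. The carrier's far top edge is at about (132,247)-(367,247) in the full wrist frame. I'll check the wrist camera's pose against the known carrier.

```bash
python3 - <<'E'
from fit import *
from workcell import sense
i=imaging.camera_info("wrist");b=np.array([.6332,-.0327,1.7752])
T=i["camera_from_world"];print("cam pos",(-T[:3,:3].T@T[:3,3]).round(4),"fwd",T[2,:3].round(3),i["fovy"],sense()["eef_pos"])
print(proj(place(b,CAR),i).round(0).tolist())
B=CAR.copy();B[:,2]=.008;print(proj(place(b,B),i).round(0).tolist())
for z in(0,.03,.04): print(z,proj(place(b,CAR-[0,0,z]),i).round(0).tolist())
# fit cam shift
u=np.array([[367,247],[132.5,247]])
print(sense()["joint_pos"])
E
```

```text
cam pos [ 0.7547 -0.0096  0.2076] fwd [-0.305 -0.059 -0.95 ] 63.35033927156831 [ 0.67636269 -0.02578784  0.03104784]
[[130.0, 247.0], [370.0, 244.0], [353.0, 388.0], [152.0, 390.0]]
[[163.0, 204.0], [338.0, 202.0], [329.0, 317.0], [176.0, 319.0]]
0 [[130.0, 247.0], [370.0, 244.0], [353.0, 388.0], [152.0, 390.0]]
0.03 [[149.0, 222.0], [351.0, 220.0], [340.0, 348.0], [166.0, 350.0]]
0.04 [[154.0, 216.0], [346.0, 213.0], [336.0, 337.0], [169.0, 339.0]]
[-1.46010028e-01  6.96242643e-01  6.18392132e-02  9.36413507e-01
 -2.29585373e-05  2.80553053e+00]
```

The wrist camera's pose agrees with the carrier to 2 px, so the arm pose is right. The real fingertips therefore end about 39 mm short of the reported TCP. I'll back off, then descend with force checks and confirm by image.

```bash
python3 -m jog '{"offset":[[0,0,0.01],[0.02,0.004,0.01],[0.045,0.009,0.01],[0.047,0.009,0],[0.047,0.009,0]],"turn":[[0,0,0],[0,0,0],[0,0,0],[0,0,0],[0,0,0]],"fingers":[0.06,0.06,0.06,0.06,0.06]}' >/dev/null; python3 st.py
python3 -m jog '{"offset":[[0,0,-0.008],[0,0,-0.012],[0,0,-0.012]],"turn":[[0,0,0],[0,0,0],[0,0,0]],"fingers":[0.06,0.06,0.06]}' >/dev/null; python3 st.py
python3 - <<'E'
import cv2,numpy as np
from workcell import imaging
w=cv2.cvtColor(imaging.read_camera("wrist"),cv2.COLOR_RGB2BGR);cv2.imwrite("pics/s3w.png",w)
s=cv2.cvtColor(imaging.read_camera("scene"),cv2.COLOR_RGB2BGR);cv2.imwrite("pics/s3s.png",s)
cv2.imwrite("pics/s3.png",np.hstack([cv2.resize(s[190:260,190:260],(400,400),interpolation=cv2.INTER_CUBIC),cv2.resize(w[100:384,110:394],(400,400))]))
E
```

```text
t 5.55 tcp [ 0.7226 -0.0166  0.0296] in loader mm [ -81.4 -114.5] jaw deg -79.09 tilt [-0.002  0.    -1.   ] F loader [[ 0.   1.5 -0.1]] open 0.7051039730058325
t 5.85 tcp [ 0.7223 -0.0168  0.0182] in loader mm [ -81.6 -114.2] jaw deg -79.12 tilt [-0.002  0.    -1.   ] F loader [[-0.   0.   0.4]] open 0.7037667019196584
```

View pics/s3.png

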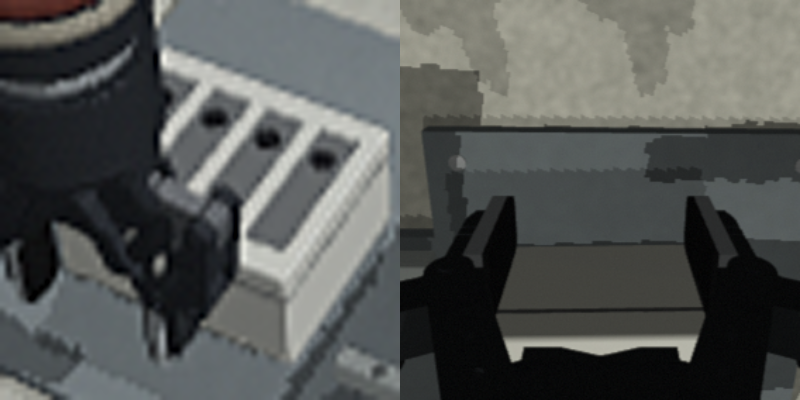

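Scene zoom: the fingertips end at (165,355) and (35,300), beside the far face. Wrist: the tips are at about (497,200) and (698,200), clear of the face. Next I compute the tip height.

```bash
python3 - <<'E'
from fit import *
a=np.load("loader.npy");s=imaging.camera_info("scene");w=imaging.camera_info("wrist")
for z in(.018,.028,.038,.048,.058,.068):
  P=place(a,[[(-81+o)*m,(-114+d)*m,z] for o in(34,-34) for d in(0,)])
  print(z,((proj(P,s)-[190,190])*400/70).round(0).tolist(),((proj(place(a,[[(-81+o)*m,(-114+d)*m,z] for o in(30,-30) for d in(-11,11)]),w)-[110,100])*400/284+[400,0]).round(0).tolist())
E
```

```text
0.018 [[180.0, 398.0], [50.0, 338.0]] [[531.0, 151.0], [534.0, 196.0], [669.0, 151.0], [667.0, 196.0]]
0.028 [[178.0, 384.0], [47.0, 324.0]] [[528.0, 160.0], [530.0, 207.0], [673.0, 160.0], [670.0, 207.0]]
0.038 [[176.0, 370.0], [44.0, 310.0]] [[524.0, 170.0], [527.0, 219.0], [677.0, 170.0], [674.0, 219.0]]
0.048 [[174.0, 356.0], [41.0, 295.0]] [[519.0, 181.0], [523.0, 233.0], [682.0, 181.0], [678.0, 233.0]]
0.058 [[172.0, 342.0], [38.0, 281.0]] [[514.0, 193.0], [518.0, 248.0], [687.0, 193.0], [683.0, 248.0]]
0.068 [[170.0, 327.0], [34.0, 266.0]] [[509.0, 207.0], [513.0, 265.0], [692.0, 207.0], [688.0, 264.0]]
```

The tips really are about 40 mm above the reported TCP (z≈0.058 at TCP 0.018). I'll lower the TCP to 0, putting the tips at about 0.040, and push +y again with force checks.

```bash
python3 -m jog '{"offset":[[0,0,-0.006],[0,0,-0.012],[0,0,-0.017],[0,0,-0.017]],"turn":[[0,0,0],[0,0,0],[0,0,0],[0,0,0]],"fingers":[0.06,0.06,0.06,0.06]}' >/dev/null; python3 st.py
python3 -m jog '{"offset":[[-0.007,-0.001,0],[-0.014,-0.003,0],[-0.021,-0.004,0],[-0.026,-0.005,0],[-0.026,-0.005,0]],"turn":[[0,0,0],[0,0,0],[0,0,0],[0,0,0],[0,0,0]],"fingers":[0.06,0.06,0.06,0.06,0.06]}' >/dev/null; python3 st.py
python3 -m jog '{"offset":[[-0.00197,-0.00038,0],[-0.00393,-0.00076,0]],"turn":[[0,0,0],[0,0,0]],"fingers":[0.06,0.06]}' >/dev/null; python3 st.py
python3 -m jog '{"offset":[[-0.00197,-0.00038,0],[-0.00393,-0.00076,0]],"turn":[[0,0,0],[0,0,0]],"fingers":[0.06,0.06]}' >/dev/null; python3 st.py
```

```text
t 6.35 tcp [ 7.226e-01 -1.670e-02  7.000e-04] in loader mm [ -81.5 -114.6] jaw deg -79.11 tilt [-0.002  0.    -1.   ] F loader [[ 0.1  0.2 -0.4]] open 0.7019296205657615
t 6.85 tcp [ 0.6967 -0.022   0.0023] in loader mm [-81.8 -88.1] jaw deg -79.13 tilt [-0.  0. -1.] F loader [[ 0.3  0.9 -0.7]] open 0.7052432485480616
t 7.05 tcp [ 0.6937 -0.0226  0.0021] in loader mm [-81.8 -85. ] jaw deg -79.11 tilt [ 0. -0. -1.] F loader [[ 0.1 -0.1 -0.4]] open 0.7036821655765948
t 7.25 tcp [ 0.6899 -0.0234  0.002 ] in loader mm [-81.9 -81.1] jaw deg -79.1 tilt [ 0.001 -0.    -1.   ] F loader [[-1.5 -1.4 -1. ]] open 0.7020968860148141
```

Contact at y≈-82, as expected. Now a slow +22 mm push.

```bash
python3 -m jog '{"offset":[[-0.002,-0.0004,0],[-0.004,-0.0008,0],[-0.006,-0.0012,0],[-0.008,-0.0015,0],[-0.01,-0.0019,0]],"turn":[[0,0,0],[0,0,0],[0,0,0],[0,0,0],[0,0,0]],"fingers":[0.06,0.06,0.06,0.06,0.06]}' >/dev/null; python3 st.py
python3 -m jog '{"offset":[[-0.002,-0.0004,0],[-0.004,-0.0008,0],[-0.006,-0.0012,0],[-0.008,-0.0015,0],[-0.01,-0.0019,0]],"turn":[[0,0,0],[0,0,0],[0,0,0],[0,0,0],[0,0,0]],"fingers":[0.06,0.06,0.06,0.06,0.06]}' >/dev/null; python3 st.py
python3 -m jog '{"offset":[[-0.0008,-0.0002,0],[-0.0016,-0.0003,0],[-0.0016,-0.0003,0]],"turn":[[0,0,0],[0,0,0],[0,0,0]],"fingers":[0.06,0.06,0.06]}' >/dev/null; python3 st.py
```

```text
t 7.75 tcp [ 0.6795 -0.0252  0.002 ] in loader mm [-81.7 -70.5] jaw deg -79.11 tilt [ 0.  0. -1.] F loader [[-0.5 -1.  -1.2]] open 0.7018021407590306
t 8.25 tcp [ 0.6694 -0.0271  0.002 ] in loader mm [-81.7 -60.3] jaw deg -79.11 tilt [-0.  0. -1.] F loader [[ 0.2 -2.3 -0.4]] open 0.7010744984337558
t 8.55 tcp [ 0.6678 -0.0275  0.002 ] in loader mm [-81.8 -58.7] jaw deg -79.11 tilt [-0. -0. -1.] F loader [[-0.  -0.4 -0.1]] open 0.7006351147100364
```

```bash
python3 -m jog '{"offset":[[0.01,0.002,0],[0.02,0.004,0],[0.02,0.004,0.03],[0.02,0.004,0.07],[0.02,0.004,0.1]],"turn":[[0,0,0],[0,0,0],[0,0,0],[0,0,0],[0,0,0]],"fingers":[0.06,0.06,0.06,0.06,0.06]}' >/dev/null; python3 st.py
python3 -m jog '{"offset":[[-0.012,-0.02,0],[-0.024,-0.04,0],[-0.036,-0.06,0],[-0.048,-0.08,0],[-0.06,-0.1,0]],"turn":[[0,0,8],[0,0,16],[0,0,24],[0,0,32],[0,0,40]],"fingers":[0.06,0.06,0.06,0.06,0.06]}' >/dev/null
python3 -m jog '{"offset":[[0,0,0],[0,0,0],[0,0,0],[0,0,0],[0,0,0]],"turn":[[0,0,8],[0,0,16],[0,0,24],[0,0,32],[0,0,40]],"fingers":[0.06,0.06,0.06,0.06,0.06]}' >/dev/null
python3 -m jog '{"offset":[[0,0,0],[0,0,0]],"turn":[[0,0,8],[0,0,10]],"fingers":[0.06,0.06]}' >/dev/null
python3 st.py; python3 look.py rear1 190 190
```

```text
t 9.05 tcp [ 0.688  -0.0235  0.1039] in loader mm [-81.6 -79.2] jaw deg -79.11 tilt [ 0. -0. -1.] F loader [[-0.7 -0.1  0.7]] open 0.7025248917231749
t 10.25 tcp [ 0.6275 -0.1233  0.1019] in loader mm [-168.3   -1. ] jaw deg 11.18 tilt [-0.001  0.    -1.   ] F loader [[ 0.9 -0.5 -0.4]] open 0.7031751121924082
```

View pics/rear1.png

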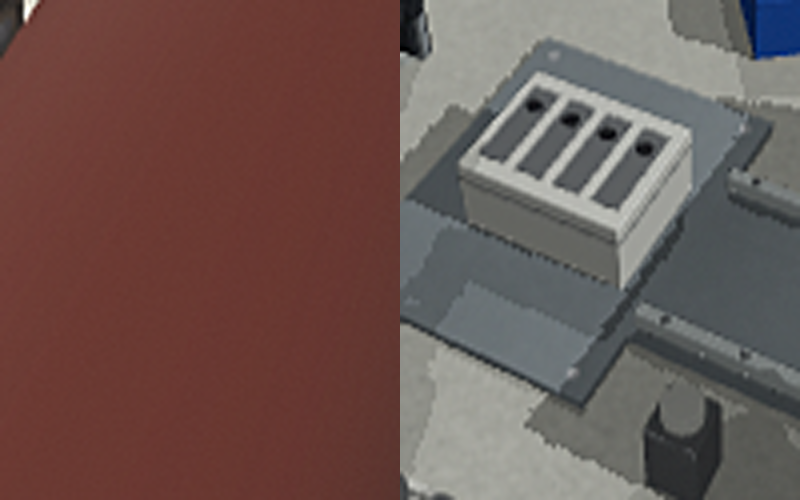

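Scene: the carrier moved across as intended; its top corners are at (617,232), (460,167), (537,73) and (692,132). A wrist view from above will let me measure it accurately before the main push.

```bash
python3 - <<'E'
from workcell import imaging
from fit import *
import cv2
w=imaging.camera_info("wrist");np.savez("w1.npz",**w)
im=cv2.cvtColor(imaging.read_camera("wrist"),cv2.COLOR_RGB2BGR);cv2.imwrite("pics/w1.png",im)
cv2.imwrite("pics/w1v.png",cv2.resize(im,(800,600),interpolation=cv2.INTER_CUBIC))
s=imaging.camera_info("scene");q=lambda u:(np.array(u,float)-[399.5,-.5])/4-.5+[190,175]
L=np.array([[-190,130,8],[0,130,8],[0,-130,8],[0,-58,22]])*m
a,ra=fit([(s,L,q([[548,40],[771,123],[583,407],[637,303]]))],np.load("loader.npy"));print(a.round(4),ra.round(1).tolist())
b,rb=fit([(s,CAR,q([[617,236],[460,167],[537,72],[692,132]]))],[.61,-.037,1.76]);print(b.round(4),rb.round(1).tolist(),(rel(a,b)*[1e3,1e3,57.3]).round(1),(rel(np.load("loader.npy"),b)*[1e3,1e3,57.3]).round(1))
E
```

```text
[0.5975 0.0447 1.7571] [[-0.6, -0.3], [0.3, 0.2], [-0.5, -0.3], [0.8, 0.3]]
[ 0.6126 -0.0325  1.7568] [[0.4, -0.1], [-1.1, -0.2], [0.1, 0.1], [0.3, 0.2]] [-78.6  -0.5  -0. ] [-76.3  -3.5  -0.2]
```

View pics/w1v.png

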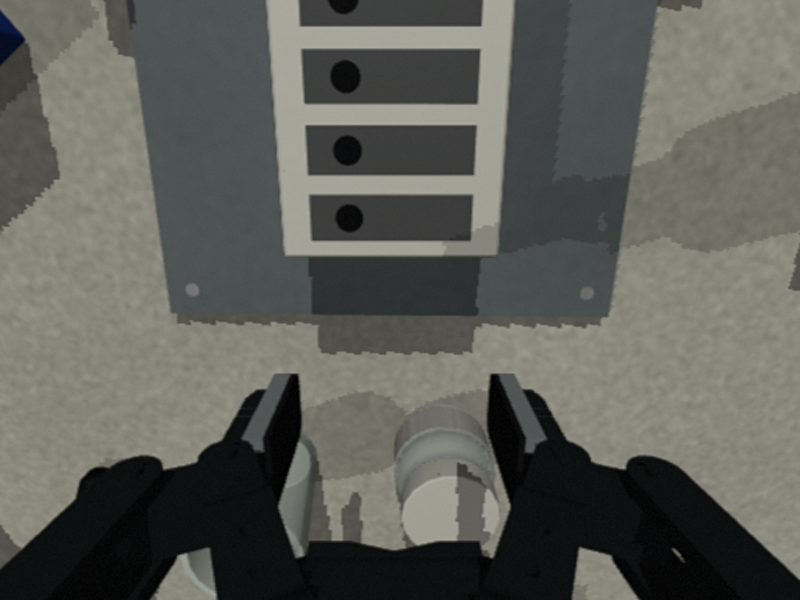

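Wrist: the carrier's rear top edge runs (285,256)-(498,256) with sides to (268,0) and (513,0). The apron's rear edge runs (170,314)-(611,317) with sides to (132,0) and (657,0). I'll fit both in the same picture.

```bash
cat > wfit.py <<'E'
from fit import *
def lfit(info,segs,p0): # segs: local line (2 pts), observed pixels on it
    def fn(p):
        r=[]
        for L,U in segs:
            q=proj(place(p,np.array(L)*m),info);d=q[1]-q[0];n=np.array([-d[1],d[0]])/np.hypot(*d)
            r+=list((np.array(U)-q[0])@n)
        return np.array(r)
    s=least_squares(fn,p0);return s.x,s.fun
E
python3 - <<'E'
from wfit import *
w=dict(np.load("w1.npz"));k=lambda *u:pix(u,(0,0),1.5625)
a0=np.load("loader.npy")
a,r1=lfit(w,[([[-190,130,8],[-60,130,8]],k((133,0),(151,157),(169,310))),([[-190,-130,8],[-60,-130,8]],k((657,0),(634,158),(612,312))),([[-190,130,8],[-190,-130,8]],k((172,314),(390,315.5),(609,317)))],a0)
b,r2=lfit(w,[([[-60,48,68],[0,48,68]],k((268,0),(276,125),(285,253))),([[-60,-48,68],[0,-48,68]],k((513,0),(506,125),(498,253))),([[-60,48,68],[-60,-48,68]],k((287,255.5),(390,255.5),(497,255.5)))],[.6126,-.0325,1.757])
print(a.round(4),r1.round(1));print(b.round(4),r2.round(1));print((rel(a,b)*[1e3,1e3,57.3]).round(1))
np.save("loader_w.npy",a)
E
```

```text
[0.5963 0.043  1.7494] [ 3.1  0.6 -1.5 -2.3 -0.9  0.8  0.5  0.  -0.5]
[ 0.6095 -0.0349  1.7623] [ 2.4  1.6  1.2 -2.5 -1.6 -1.1 -0.1 -0.   0.1]
[-79.    0.8   0.7]
```

Views agree: carrier at about (-79, 0) mm, askew ≤0.7°, so it's squared up. Lane heading is about 100.7°. Next I trim the jaw heading by -0.5°, lower, and close in on the rear face.

```bash
python3 - <<'E'
import numpy as np;np.save("loader.npy",[.5958,.043,1.757])
E
python3 -m jog '{"offset":[[0,0,-0.03],[0,0,-0.06],[0,0,-0.085],[0,0,-0.1],[0,0,-0.1]],"turn":[[0,0,-0.5],[0,0,-0.5],[0,0,-0.5],[0,0,-0.5],[0,0,-0.5]],"fingers":[0.06,0.06,0.06,0.06,0.06]}' >/dev/null; python3 st.py
python3 -m jog '{"offset":[[-0.0006,0.0029,0],[-0.0011,0.0059,0],[-0.0017,0.0088,0],[-0.0022,0.0118,0],[-0.0028,0.0147,0]],"turn":[[0,0,0],[0,0,0],[0,0,0],[0,0,0],[0,0,0]],"fingers":[0.06,0.06,0.06,0.06,0.06]}' >/dev/null; python3 st.py
python3 -m jog '{"offset":[[-0.0003,0.0015,0],[-0.0006,0.0029,0],[-0.0008,0.0044,0],[-0.0011,0.0059,0],[-0.0014,0.0074,0]],"turn":[[0,0,0],[0,0,0],[0,0,0],[0,0,0],[0,0,0]],"fingers":[0.06,0.06,0.06,0.06,0.06]}' >/dev/null; python3 st.py
```

```text
t 10.9 tcp [ 6.259e-01 -1.228e-01 -3.000e-04] in loader mm [-168.5    1.1] jaw deg 10.31 tilt [-0.004  0.001 -1.   ] F loader [[ 0.6  0.2 -0.5]] open 0.7018865429126369
t 11.4 tcp [ 0.6254 -0.1084  0.0025] in loader mm [-154.3   -1.1] jaw deg 10.39 tilt [ 0.001 -0.    -1.   ] F loader [[ 0.6 -0.3 -0.1]] open 0.7033603611462987
t 11.9 tcp [ 0.6241 -0.1016  0.0022] in loader mm [-147.3   -1.1] jaw deg 10.37 tilt [ 0.001 -0.    -1.   ] F loader [[-2.3  0.5  2.1]] open 0.7035814185486771
```

```bash
python3 -m jog '{"offset":[[-0.0006,0.0029,0],[-0.0011,0.0059,0],[-0.0017,0.0088,0],[-0.0022,0.0118,0],[-0.0028,0.0147,0]],"turn":[[0,0,0.3],[0,0,0.3],[0,0,0.3],[0,0,0.3],[0,0,0.3]],"fingers":[0.06,0.06,0.06,0.06,0.06]}' >/dev/null; python3 st.py
python3 -m jog '{"offset":[[-0.0006,0.0029,0],[-0.0011,0.0059,0],[-0.0017,0.0088,0],[-0.0022,0.0118,0],[-0.0028,0.0147,0]],"turn":[[0,0,0],[0,0,0],[0,0,0],[0,0,0],[0,0,0]],"fingers":[0.06,0.06,0.06,0.06,0.06]}' >/dev/null; python3 st.py
python3 -m jog '{"offset":[[-0.0006,0.0029,0],[-0.0011,0.0059,0],[-0.0017,0.0088,0],[-0.0022,0.0118,0],[-0.0028,0.0147,0]],"turn":[[0,0,0],[0,0,0],[0,0,0],[0,0,0],[0,0,0]],"fingers":[0.06,0.06,0.06,0.06,0.06]}' >/dev/null; python3 st.py
python3 -m jog '{"offset":[[-0.0006,0.0029,0],[-0.0011,0.0059,0],[-0.0017,0.0088,0],[-0.0022,0.0118,0],[-0.0028,0.0147,0]],"turn":[[0,0,0],[0,0,0],[0,0,0],[0,0,0],[0,0,0]],"fingers":[0.06,0.06,0.06,0.06,0.06]}' >/dev/null; python3 st.py
python3 - <<'E'
from workcell import imaging
import cv2,numpy as np
w=imaging.camera_info("wrist");np.savez("w2.npz",**w)
a=imaging.read_camera("wrist");b=imaging.read_camera("scene")
cv2.imwrite("pics/w2.png",a[:,:,::-1]);cv2.imwrite("pics/s2.png",b[:,:,::-1])
v=np.hstack([cv2.resize(a[:,60:440],(380,384)),cv2.resize(b[175:300,195:330],(415,384),interpolation=cv2.INTER_CUBIC)])
cv2.imwrite("pics/mid.png",v[:,:,::-1])
E
```

```text
t 12.4 tcp [ 0.6211 -0.0864  0.0021] in loader mm [-131.9   -0.9] jaw deg 10.69 tilt [ 0. -0. -1.] F loader [[-4.8  0.3  4. ]] open 0.701922397037644
t 12.9 tcp [ 0.6181 -0.0716  0.002 ] in loader mm [-116.8   -0.7] jaw deg 10.69 tilt [-0.  0. -1.] F loader [[-3.6 -0.   3.5]] open 0.7028342463267232
t 13.4 tcp [ 0.6153 -0.0569  0.002 ] in loader mm [-101.8   -0.7] jaw deg 10.69 tilt [-0.  0. -1.] F loader [[-4.6  0.6  3.4]] open 0.7033226762832172
t 13.9 tcp [ 0.6125 -0.0422  0.002 ] in loader mm [-86.8  -0.6] jaw deg 10.69 tilt [-0.  0. -1.] F loader [[-3.3  0.   2.1]] open 0.7024410176697256
```

View pics/mid.png

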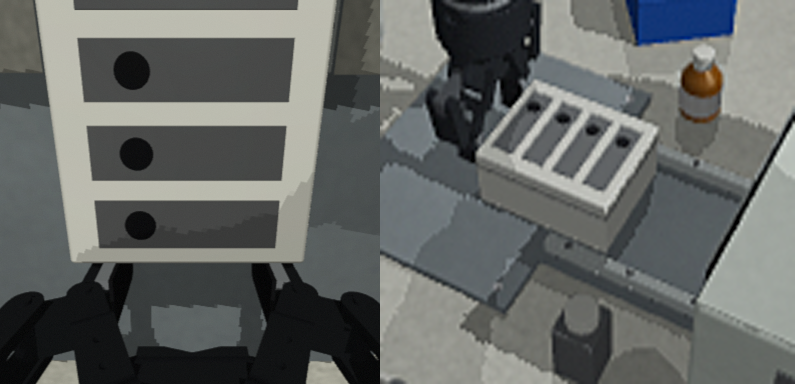

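Mid-push: the carrier is in the lane mouth with both fingers on its rear face. Wrist: rear edge (71,261)-(303,261), sides reach (36,0) and (340,0). Scene: top corners (613,213), (479,156), (540,82) and (658,127). I'll check the lateral position.

```bash
python3 - <<'E'
from wfit import *
w=dict(np.load("w2.npz"));k=lambda *u:np.array(u,float)+[60,0]
b,r2=lfit(w,[([[-60,48,68],[0,48,68]],k((36.5,0),(71,259))),([[-60,-48,68],[0,-48,68]],k((340,0),(303,259))),([[-60,48,68],[-60,-48,68]],k((73,261.5),(190,261.5),(302,261.5)))],[.59,.03,1.757])
print(b.round(4),r2.round(1))
s=imaging.camera_info("scene");q=lambda u:(np.array(u,float)-[379.5,-.5])/3.073-.5+[195,175]
c,rc=fit([(s,CAR,q([[613,213],[479,156],[540,82],[658,127]]))],b);print(c.round(4),rc.round(1).tolist())
for n,l in(("avg",np.load("loader.npy")),("wristL",np.load("loader_w.npy")),("sceneL",np.array([.5975,.0447,1.7571]))):
    print(n,[(rel(l,x)*[1e3,1e3,57.3]).round(1).tolist() for x in(b,c)])
# direct: rail/carrier gap in scene pixels: right rail inner top edge prediction
for l in (np.load("loader.npy"),np.array([.5975,.0447,1.7571])):
    print(((proj(place(l,np.array([[0,-58,22],[0,-68,22],[155,-58,22],[0,58,22],[155,58,22]])*m),s)+.5-[195,175])*3.073+[379.5,-.5]).round().tolist())
E
```

```text
[0.5976 0.0299 1.7499] [ 2.5  2.5 -2.  -3.2  0.7 -0.  -0.7]
[0.5982 0.035  1.7683] [[-0.3, -0.4], [0.0, 0.3], [-0.8, -0.4], [2.1, 0.4]]
avg [[-13.2, 0.7, -0.4], [-8.3, -0.9, 0.6]]
wristL [[-13.2, 1.0, 0.0], [-8.3, -0.4, 1.1]]
sceneL [[-14.6, 2.6, -0.4], [-9.7, 1.1, 0.6]]
[[549.0, 231.0], [543.0, 240.0], [726.0, 309.0], [615.0, 135.0], [782.0, 201.0]]
[[549.0, 234.0], [543.0, 243.0], [727.0, 312.0], [615.0, 137.0], [783.0, 204.0]]
```

The carrier is within about 2 mm of the centre line with ~0° yaw. Continuing the straight push.

```bash
python3 -m jog '{"offset":[[-0.0006,0.0029,0],[-0.0011,0.0059,0],[-0.0017,0.0088,0],[-0.0022,0.0118,0],[-0.0028,0.0147,0]],"turn":[[0,0,0],[0,0,0],[0,0,0],[0,0,0],[0,0,0]],"fingers":[0.06,0.06,0.06,0.06,0.06]}' >/dev/null; python3 st.py
python3 -m jog '{"offset":[[-0.0006,0.0029,0],[-0.0011,0.0059,0],[-0.0017,0.0088,0],[-0.0022,0.0118,0],[-0.0028,0.0147,0]],"turn":[[0,0,0],[0,0,0],[0,0,0],[0,0,0],[0,0,0]],"fingers":[0.06,0.06,0.06,0.06,0.06]}' >/dev/null; python3 st.py
python3 -m jog '{"offset":[[-0.0006,0.0029,0],[-0.0011,0.0059,0],[-0.0017,0.0088,0],[-0.0022,0.0118,0],[-0.0028,0.0147,0]],"turn":[[0,0,0],[0,0,0],[0,0,0],[0,0,0],[0,0,0]],"fingers":[0.06,0.06,0.06,0.06,0.06]}' >/dev/null; python3 st.py
python3 -m jog '{"offset":[[-0.0006,0.0029,0],[-0.0011,0.0059,0],[-0.0017,0.0088,0],[-0.0022,0.0118,0],[-0.0028,0.0147,0]],"turn":[[0,0,0],[0,0,0],[0,0,0],[0,0,0],[0,0,0]],"fingers":[0.06,0.06,0.06,0.06,0.06]}' >/dev/null; python3 st.py
```

```text
t 14.5 tcp [ 0.6095 -0.0274  0.0018] in loader mm [-71.7  -0.4] jaw deg 10.7 tilt [-0.  0. -1.] F loader [[-3.3 -0.2  0.5]] open 0.7023651759830656
t 15.0 tcp [ 0.6068 -0.0127  0.0019] in loader mm [-56.8  -0.5] jaw deg 10.69 tilt [-0.  0. -1.] F loader [[-1.3 -0.4 -1.7]] open 0.702706086960311
t 15.5 tcp [0.6042 0.0019 0.002 ] in loader mm [-42.   -0.6] jaw deg 10.69 tilt [-0. -0. -1.] F loader [[-2.4 -0.1 -1.8]] open 0.6991152512170453
t 16.0 tcp [0.6014 0.0166 0.002 ] in loader mm [-27.   -0.6] jaw deg 10.69 tilt [ 0.  0. -1.] F loader [[-2.2  0.3 -0.9]] open 0.702004680140695
```

```bash
python3 -m jog '{"offset":[[-0.0006,0.0029,0],[-0.0011,0.0059,0],[-0.0017,0.0088,0],[-0.0022,0.0118,0],[-0.0028,0.0147,0]],"turn":[[0,0,0],[0,0,0],[0,0,0],[0,0,0],[0,0,0]],"fingers":[0.06,0.06,0.06,0.06,0.06]}' >/dev/null; python3 st.py
python3 -m jog '{"offset":[[-0.0006,0.0029,0],[-0.0011,0.0059,0],[-0.0017,0.0088,0],[-0.0022,0.0118,0],[-0.0028,0.0147,0]],"turn":[[0,0,0],[0,0,0],[0,0,0],[0,0,0],[0,0,0]],"fingers":[0.06,0.06,0.06,0.06,0.06]}' >/dev/null; python3 st.py
python3 -m jog '{"offset":[[-0.0006,0.0029,0],[-0.0011,0.0059,0],[-0.0017,0.0088,0],[-0.0022,0.0118,0],[-0.0028,0.0147,0]],"turn":[[0,0,0],[0,0,0],[0,0,0],[0,0,0],[0,0,0]],"fingers":[0.06,0.06,0.06,0.06,0.06]}' >/dev/null; python3 st.py
python3 -m jog '{"offset":[[-0.0006,0.0029,0],[-0.0011,0.0059,0],[-0.0017,0.0088,0],[-0.0022,0.0118,0],[-0.0028,0.0147,0]],"turn":[[0,0,0],[0,0,0],[0,0,0],[0,0,0],[0,0,0]],"fingers":[0.06,0.06,0.06,0.06,0.06]}' >/dev/null; python3 st.py
```

```text
t 16.5 tcp [0.5986 0.0313 0.002 ] in loader mm [-12.1  -0.6] jaw deg 10.69 tilt [ 0. -0. -1.] F loader [[-2.6 -0.6 -0.9]] open 0.7034977465950443
t 17.0 tcp [0.5958 0.0459 0.002 ] in loader mm [ 2.9 -0.5] jaw deg 10.69 tilt [ 0.  0. -1.] F loader [[-2.  -0.6 -0.8]] open 0.6997343680219111
t 17.5 tcp [0.593  0.0606 0.002 ] in loader mm [17.8 -0.5] jaw deg 10.69 tilt [ 0. -0. -1.] F loader [[-1.7  0.1 -0.5]] open 0.6994652367610471
t 18.0 tcp [0.5902 0.0754 0.002 ] in loader mm [32.9 -0.4] jaw deg 10.69 tilt [ 0.  0. -1.] F loader [[-2.6  0.  -0.4]] open 0.7030005865652316
```

```bash
python3 -m jog '{"offset":[[-0.0006,0.0029,0],[-0.0011,0.0059,0],[-0.0017,0.0088,0],[-0.0022,0.0118,0],[-0.0028,0.0147,0]],"turn":[[0,0,0],[0,0,0],[0,0,0],[0,0,0],[0,0,0]],"fingers":[0.06,0.06,0.06,0.06,0.06]}' >/dev/null; python3 st.py
python3 -m jog '{"offset":[[-0.0004,0.002,0],[-0.0007,0.0039,0],[-0.0011,0.0059,0],[-0.0015,0.0079,0],[-0.0019,0.0098,0]],"turn":[[0,0,0],[0,0,0],[0,0,0],[0,0,0],[0,0,0]],"fingers":[0.06,0.06,0.06,0.06,0.06]}' >/dev/null; python3 st.py
python3 -m jog '{"offset":[[-0.0002,0.001,0],[-0.0004,0.002,0],[-0.0006,0.003,0],[-0.0007,0.0039,0]],"turn":[[0,0,0],[0,0,0],[0,0,0],[0,0,0]],"fingers":[0.06,0.06,0.06,0.06]}' >/dev/null; python3 st.py
python3 -m jog '{"offset":[[-0.0002,0.001,0],[-0.0004,0.002,0]],"turn":[[0,0,0],[0,0,0]],"fingers":[0.06,0.06]}' >/dev/null; python3 st.py
```

```text
t 18.5 tcp [0.5874 0.0901 0.002 ] in loader mm [47.8 -0.4] jaw deg 10.69 tilt [ 0. -0. -1.] F loader [[-1.4 -0.8 -0.6]] open 0.6994861902649054
t 19.0 tcp [0.5855 0.0997 0.002 ] in loader mm [57.7 -0.4] jaw deg 10.69 tilt [ 0. -0. -1.] F loader [[-2.7  1.  -1.1]] open 0.7026760904955389
t 19.4 tcp [0.5847 0.1036 0.002 ] in loader mm [61.6 -0.4] jaw deg 10.69 tilt [-0. -0. -1.] F loader [[-2.4  0.3 -1. ]] open 0.7081586664413796
t 19.6 tcp [0.5844 0.1056 0.002 ] in loader mm [63.6 -0.4] jaw deg 10.69 tilt [ 0.  0. -1.] F loader [[-2.7 -0.7 -1.3]] open 0.7055693446864622
```

```bash
python3 -m jog '{"offset":[[-0.0002,0.001,0],[-0.0004,0.002,0]],"turn":[[0,0,0],[0,0,0]],"fingers":[0.06,0.06]}' >/dev/null; python3 st.py
python3 -m jog '{"offset":[[-0.0002,0.001,0],[-0.0002,0.001,0]],"turn":[[0,0,0],[0,0,0]],"fingers":[0.06,0.06]}' >/dev/null; python3 st.py
python3 -m jog '{"offset":[[-0.0002,0.001,0],[-0.0002,0.001,0]],"turn":[[0,0,0],[0,0,0]],"fingers":[0.06,0.06]}' >/dev/null; python3 st.py
python3 -m jog '{"offset":[[-0.0002,0.001,0],[-0.0002,0.001,0]],"turn":[[0,0,0],[0,0,0]],"fingers":[0.06,0.06]}' >/dev/null; python3 st.py
```

```text
t 19.8 tcp [0.584  0.1076 0.002 ] in loader mm [65.7 -0.3] jaw deg 10.69 tilt [-0. -0. -1.] F loader [[-1.8  0.1 -1.2]] open 0.7055386018460746
t 20.0 tcp [0.5837 0.1088 0.002 ] in loader mm [66.9 -0.3] jaw deg 10.7 tilt [-0.  0. -1.] F loader [[-0.8 -0.4  0.1]] open 0.7044976324221007
t 20.2 tcp [0.5836 0.1096 0.002 ] in loader mm [67.7 -0.3] jaw deg 10.69 tilt [-0.  0. -1.] F loader [[-1.7  0.6 -0.6]] open 0.7049382409360833
t 20.4 tcp [0.5834 0.1101 0.002 ] in loader mm [68.2 -0.2] jaw deg 10.67 tilt [ 0.    -0.001 -1.   ] F loader [[-4.7  0.9  0.6]] open 0.7080622805656535
```

```bash
python3 -m jog '{"offset":[[-0.0002,0.001,0],[-0.0002,0.001,0]],"turn":[[0,0,0],[0,0,0]],"fingers":[0.06,0.06]}' >/dev/null; python3 st.py
python3 -m jog '{"offset":[[-0.0002,0.001,0],[-0.0002,0.001,0]],"turn":[[0,0,0],[0,0,0]],"fingers":[0.06,0.06]}' >/dev/null; python3 st.py
```

```text
t 20.6 tcp [0.5833 0.11   0.0021] in loader mm [68.2 -0.1] jaw deg 10.63 tilt [ 0.    -0.003 -1.   ] F loader [[-9.   1.8  0. ]] open 0.7039145827015307
t 20.8 tcp [0.5831 0.11   0.0021] in loader mm [68.2  0. ] jaw deg 10.58 tilt [ 0.    -0.004 -1.   ] F loader [[-13.2   3.6   0.3]] open 0.7070200875993254
```

Firmly against the stop: force climbs to 13 N and the position no longer changes. Backing straight off, raising, and taking the last view.

```bash
python3 -m jog '{"offset":[[0.0006,-0.003,0],[0.0015,-0.008,0],[0.003,-0.016,0],[0.0056,-0.03,0],[0.0085,-0.045,0]],"turn":[[0,0,0],[0,0,0],[0,0,0],[0,0,0],[0,0,0]],"fingers":[0.06,0.06,0.06,0.06,0.06]}' >/dev/null; python3 st.py
python3 -m jog '{"offset":[[0,0,0.03],[0,0,0.06],[0,-0.02,0.09],[0,-0.05,0.12],[0,-0.08,0.15]],"turn":[[0,0,0],[0,0,0],[0,0,0],[0,0,0],[0,0,0]],"fingers":[0.06,0.06,0.06,0.06,0.06]}' >/dev/null
python3 -m jog '{"offset":[[0,-0.04,0],[0,-0.08,0],[0,-0.12,0],[0,-0.15,0],[0,-0.15,0]],"turn":[[0,0,0],[0,0,0],[0,0,0],[0,0,0],[0,0,0]],"fingers":[0.06,0.06,0.06,0.06,0.06]}' >/dev/null; python3 st.py
python3 - <<'E'
from workcell import imaging
import cv2,numpy as np
a=imaging.read_camera("top");b=imaging.read_camera("scene")
v=np.hstack([cv2.resize(a[80:220,130:270],(400,400),interpolation=cv2.INTER_CUBIC),cv2.resize(b[175:310,210:345],(400,400),interpolation=cv2.INTER_CUBIC)])
cv2.imwrite("pics/end.png",v[:,:,::-1])
cv2.imwrite("pics/end_top.png",a[:,:,::-1]);cv2.imwrite("pics/end_scene.png",b[:,:,::-1])
for n,x,r in(("top",a,(slice(0,235),slice(160,430))),("scene",b,(slice(150,384),slice(60,350)))):
    o=cv2.imread(f"pics/{n}0.png")[:,:,::-1];d=(abs(x.astype(int)-o).max(2)>60)
    k,_,st,_=cv2.connectedComponentsWithStats(d.astype(np.uint8));print(n,[s.tolist() for s in st[1:] if s[4]>25])
E
```

```text
t 21.3 tcp [0.5917 0.0665 0.002 ] in loader mm [23.8 -0.3] jaw deg 10.72 tilt [ 0.  0. -1.] F loader [[-0.2 -0.4  0.2]] open 0.7026963035088669
t 22.3 tcp [ 0.5911 -0.1675  0.1518] in loader mm [-206.    43.6] jaw deg 10.42 tilt [ 0.    -0.001 -1.   ] F loader [[ 0.4 -0.6 -0.9]] open 0.705049682233361
top [[0, 0, 512, 384, 128058], [239, 47, 6, 10, 43], [205, 53, 12, 11, 54], [189, 115, 81, 72, 1495], [148, 131, 60, 74, 1331], [399, 149, 13, 8, 67], [144, 154, 4, 21, 35], [146, 177, 4, 22, 40], [200, 201, 13, 10, 74], [323, 220, 189, 164, 23301]]
scene [[143, 0, 60, 82, 2756], [174, 0, 12, 7, 69], [197, 0, 9, 27, 130], [306, 0, 60, 106, 2830], [389, 0, 71, 14, 501], [378, 6, 52, 104, 1739], [418, 12, 8, 62, 99], [134, 37, 13, 8, 32], [226, 38, 6, 10, 28], [423, 64, 37, 44, 639], [105, 78, 108, 71, 2083], [18, 117, 26, 30, 308], [318, 143, 14, 9, 49], [187, 206, 17, 16, 90], [195, 208, 51, 31, 278], [298, 235, 8, 10, 31]]
```

View pics/end.png

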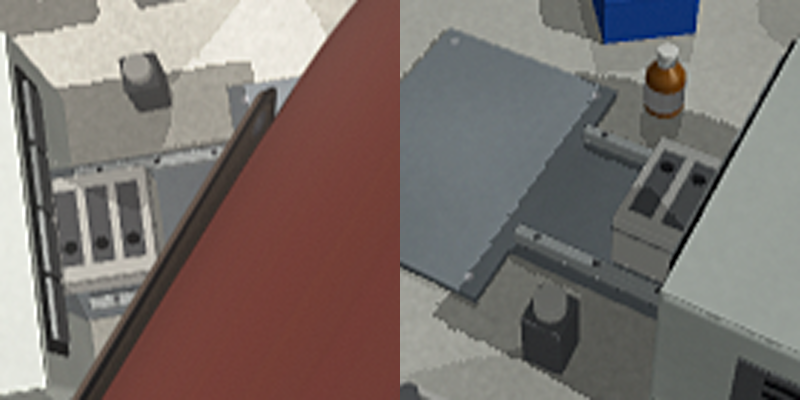

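Final view: the carrier is flat and square in the lane, centred between the rails, with its front inside the port. The vial and cartridge are in place. One numerical check, then I hand in.

```bash
python3 - <<'E'
from fit import *
from workcell import r
s=imaging.camera_info("scene");t=imaging.camera_info("top")
for l in(np.load("loader.npy"),np.array([.5975,.0447,1.7571])):
    P=place(l,np.array([[80,-48,68],[80,48,68],[80,-48,8]])*m)
    print("scene",((proj(P,s)-[210,175]+.5)*400/135+[399.5,-.5]).round().tolist(),"top",((proj(P,t)-[130,80]+.5)*400/140).round().tolist())
r.finish_job()
E
```

```text
scene [[611.0, 217.0], [661.0, 136.0], [609.0, 261.0]] top [[142.0, 163.0], [156.0, 267.0], [155.0, 181.0]]
scene [[611.0, 220.0], [661.0, 138.0], [609.0, 264.0]] top [[140.0, 161.0], [154.0, 265.0], [153.0, 179.0]]
the job is handed in; nothing more can be done
```

The carrier is fully home against the stop, and the job is handed in at about 22 s on the robot clock.

**What I did:** I pushed the carrier sideways about 23 mm with both fingertips to square it up on the apron. Then I went behind it and pushed at 10–30 mm/s straight down the lane. At the stop the force rose from about 2 N to 13 N and the carrier stopped moving. I then backed the fingers straight out and raised the arm clear.

**Last checks:**
- **Position:** in the final pictures the rear corners of the carrier lie within about 1–2 px of where a fully home carrier should be. It looked flat and centred between the rails.
- **Rails:** mid-push it measured within about 2 mm of the centre line, against 10 mm of room on each side. The fingertips stayed about 18 mm above the rail tops.
- **Bystanders:** the vial measured unmoved and the cartridge looks in place. I did not measure the jar, beaker or mouse at the end. An automatic before/after comparison was muddied by the arm's moving shadows, so it settles nothing.

**What disagreed:**
- **Tip height:** the fingertips sit about 40 mm higher than the reported tool point. On my first sideways approach they passed over the carrier's top without moving it, and no contact force showed. I corrected the height and repeated the push.
- **Lane heading:** the camera estimates differed by about 0.7°, so I used 100.7°, near the middle.

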